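# Hang a wheeled carrier on the sloped rail and let it roll to the stop

### The job

Hang the blue hook carrier by its wheel on the upper end of the rack's sloped rail, above the red spring gate, with its tray hanging under the rail. Keeping the wheel gently down on the rail, push the carrier down the slope until the gate has snapped shut behind it, then let go at once so that it rolls down to the rubber stop by itself and hangs there at rest. Never lean hard on the rail or force anything, and do not disturb the other things on the bench.

Things in the scene. Friction and masses are not known exactly. Their poses are not given: they have to be found in the camera images.
- rack: Fixed rack with a sloped rail for hanging carriers. Grey base plate 120 (x) x 400 (y) x 14 mm; origin: centre of its underside; z up, y runs along the rail uphill, x across it to the far side. The rail, a steel bar 8 mm wide and 14 mm high, runs on its top over the line x = 0. It floats on springs: gives 0.4 mm per N pushed down.
- rail_pivot (a point): lower pivot bolt of the rail (rack x 0, y -182, z 128 mm); the rail's top lies 12 mm off it, square to the slope. A clamped telescopic leg at the upper end (y +165 mm) sets the slope anywhere from 0.11 to 0.27 rad uphill. No reading tells it: feel or look for it.
- load_spot (a point): point on the base plate plumb below the middle of the loading part of the rail (rack x 0, y +90, z 14 mm). Only the rail from y = 50 to 125 mm is open for hanging a carrier on. Its top here lies 170 to 216 mm above the plate's underside, depending on the slope.
- gate_spot (a point): point on the base plate plumb below the rail where the shut gate arm crosses the path of the carrier's nose (rack x 0, y +15, z 14 mm)
- keeper_spot (a point): point on the base plate below the yellow keeper strip (rack x 33, y -75, z 14 mm). The strip follows the rail on its far side from y = 0 (flared entry at y = +15 mm) down to the stop, x = 17 to 50 mm, above the path of the carrier's nose. Wheel down on the rail, the nose has 3.5 mm of headroom; a carrier held higher jams on it.
- stop_spot (a point): point on the base plate plumb below the wheel of a carrier that rests against the stop (rack x 0, y -135, z 14 mm). The stop is a black sprung rubber pad (gives up to 6 mm) on the lower post, face at y = -165 mm, 28 to 173 mm up, touched by the side of the carrier's tray and spine.
- gate (a joint): red spring arm on the far side of the rail at axle level, rad: 0 = shut across the path of the carrier's nose; pushed open downhill with some 1.5 to 4 N, to about 1. It snaps shut behind the nose once the carrier is 40 to 55 mm past gate_spot; let go before that, the carrier is pushed back or held.
- carrier: Loose blue hook carrier, 0.2 to 0.3 kg, 209 mm high, standing on its tray on the blue mat. Origin: centre of the tray's underside; z up, y the way it travels (both ways alike), x to the open side of the hook. Tray 64 (x) x 60 (y) mm, 22 mm high with its steel load; spine plate 60 mm wide at x -32 to -26 mm, to z = 139 mm, narrower to 163 mm, then an arm over the wheel.
- carrier_wheel (a point): centre of the free white wheel (carrier x 0, y 0, z 129 mm), 28 mm running diameter: it runs at z = 115 mm. Black flanges of 40 mm diameter, 14 mm apart, straddle the rail (3 mm play each side). To hang: carrier x along rack x, brought in level from the near side, flanges above and tray below the rail, then lowered. Greased: rolls at 0.03 to 0.2 m/s.
- carrier_nose (a point): middle of the brass nose, 14 mm diameter, on the wheel's axle (carrier x 13 to 31, y 0, z 129 mm); it pushes the gate and runs under the keeper strip
- carrier_tab (a point): grasp point on the orange grip tab (carrier x 0, y 0, z 192 mm). The tab is 10 mm thick (x), 30 mm long (y) and stands from z = 163 to 209 mm. Gripped across its thickness, the opened fingers leave the carrier's way free.
- gauge_block: bystander: grey steel block, 60 x 40 x 22 mm, behind the rack; origin under its centre
- driver_blue: bystander: blue screwdriver, 157 x 15 x 15 mm, lying on the mat; origin under its middle
- tweezers_b: bystander: black tweezers, 130 x 15 x 11 mm, lying on the mat; origin under their middle
There are look-alikes about, which are no part of the job. Several things have the shape of the carrier; the one meant has the colours described above.

How it is judged (in metres and radians):
On the way, in this order (a step that is already met when the one before it is completed fails the run):
1. the carrier's wheel is set down on the loading part of the rail, above the shut gate (y of carrier in the frame of rack between 0.05 and 0.135 m and x of carrier in the frame of rack between -0.009 and 0.009 m and height (world z) of carrier above 0.04 m and contact force between carrier and rack above 0.8 N and value of joint gate below 0.1 rad), for 0.2 s.
2. the carrier pushes the gate open (value of joint gate above 0.4 rad and y of carrier in the frame of rack below 0.03 m).
3. the gate has shut behind the carrier and the carrier is let go there, at least 30 mm before the stop (value of joint gate below 0.15 rad and y of carrier in the frame of rack between -0.105 and 0 m and contact force between the fingers and carrier below 0.05 N and contact force between carrier and rack above 0.3 N), for 0.04 s.
At the end, for the whole second after the job is handed in: The carrier hangs on the rail at the stop: its origin within 8 mm of the stop place along the rail and 12 mm across, its tray 18 to 50 mm above the bench, upright within 0.15 rad, at rest (under 30 mm/s), untouched, with the gate shut (under 0.15 rad) (y of carrier in the frame of rack between -0.143 and -0.127 m and x of carrier in the frame of rack between -0.012 and 0.012 m and height (world z) of carrier between 0.018 and 0.05 m and angle between carrier's own z axis and vertical below 0.15 rad and linear speed of carrier below 0.03 m/s and value of joint gate below 0.15 rad and contact force between the arm and carrier below 0.05 N).
It fails at once if the carrier is pressed, jammed or knocked against the rack with more than 15 N (contact force between carrier and rack above 15 N).
It fails at once if the robot pushes on the rack itself with more than 10 N (contact force between any of the fingers, the arm and rack above 10 N).
It fails at once if the carrier is tipped over (more than 0.6 rad) (angle between carrier's own z axis and vertical above 0.6 rad).
It fails at once if a bystander is moved by more than 15 mm (distance of any of gauge_block, driver_blue, tweezers_b from where it was at the start of the episode above 0.015 m).
It also fails if it takes over 72 s, if anything falls off the work surface, if the arm or the gripper's body presses on something with over 40 N, if the wrist force passes 120 N, or if a joint passes its speed limit or range.

### The arm

A 7-joint arm with a two-finger parallel gripper is mounted at the origin on a cart in front of the work surface, level with it; the furniture and walls round the work are solid. World frame = base frame: x ahead of the robot, y to its left, z up, the work surface at z = 0. Lengths are in m, angles in degrees, forces in N, time in s.
With the tool pointing down it reaches from about 0.425 to 0.875 m from the base axis. Payload 4.7 kg.
Tool frame: the origin (TCP) lies at the very end of the fingers, on their centre line; the grasp point (between the pads) lies 19 mm behind it; z points along the fingers, y is the line along which they close (so a half turn about z gives the same grasp; the last joint's range is limited). The gripper opens to 87 mm and grips with 3 to 60 N. Pads are 19 mm wide; open, the fingers measure 117 mm over their backs; the gripper's body (75 mm by 190 mm) begins 51 mm behind the grasp point.
Start: joints at [66.125, 18.392, -4.016, 83.108, 1.295, 78.541, -3.26], TCP at [0.271, -0.591, 0.189] pointing down, gripper open.
Joint ranges: [-163.93, 163.93], [-17.29, 119.83], [-79.2, 71.16], [3.27, 140.29], [-89.18, 269.18], [5.43, 117.66], [-154.24, 154.24]. Speed limits (degrees/s): [147.25, 147.25, 180, 180, 180, 180, 180].

### API

Orientations are given as [roll, pitch, yaw] about the fixed x, y, z axes, in that order (R = Rz(yaw) Ry(pitch) Rx(roll)).
In Python, from cell import get_obs, read_camera, sign_off, silhouettes gives the robot as it stands.
- The arm moves only by the tool play_rows, never from a script. Its argument "steps" is a list that holds one entry, the list of rows, each a list of 7 numbers: the shift along the tool's x, y, z in m, then the turn, a rotation vector about the tool's x, y, z in rad, then the finger opening in m, from 0 to 0.087. A call has 1 to 12 rows; each row shifts and turns the commanded pose from where the row before left it, along the tool's axes as they then stand; what a row does not reach is not made up. A row lasts 1/10 s, in which the tool goes at most 50 mm and 8.59 degrees, less where a joint would pass 70% of its speed; a pose out of reach is approached as far as the arm can. A call is refused whole if a number of a shift passes 0.05 or a number of a turn 0.15, either way. A call with a gripper value outside its range is refused whole. The fingers move at their own pace and stop on an object; "force" is the grip in N (left out, the last holds). Time passes only in rows, so rows that do not move let the fingers close. It gives the time, the measured TCP pose, the force, the opening and the grip force at its end, in the units of the state.
- get_obs(): the state, without advancing time (a new reading comes with each control period).
- read_camera(name): name is "scene" or "top" or "wrist"; returns a dict with "frame" (400x640x3 uint8, red, green, blue), "intrinsics" (3x3 intrinsics, pixels), "view" (4x4, takes a point from world to camera coordinates). Camera axes: x right, y up, looking along -z (the intrinsics and any distortion apply to the point x, -y, -z); pixel columns grow to the right and rows downward; lengths in m; the calibration is good to about 2 mm. A picture is of the moment at which its call begins. There is no depth.
- sign_off(): hands the job in; it is judged then, once.
Trained networks look in the newest picture that a camera, given by its name, has taken for a name from the list of things; names that differ only in an ending like _2 or _b are one class to them, and where a whole thing is asked for, a point or a joint stands for the part that bears it (a point fixed in the world has none). Each returns a list of dicts, best first, with "p" (0 to 1); they miss things now and then, are a little off and sometimes report something else, mostly with a low value. They report only what shows in the picture. A call takes as long as a camera call. They do not tell look-alikes from the thing itself.
- silhouettes(camera, name): "pixels" (400x640 bool, what is visible of it) and "extent" ([left, top, right, bottom] in pixels, round what is visible of it).
The state is a dict: "time_s": time; "qpos": joint angles; "joint_velocities": joint speeds; "effort": joint torques, N m; "tool_pos": TCP position; "tool_rot": TCP orientation; "force": force on the tool from outside, world axes, zero at the start; "wrist_torque": the same for the moment, N m; "grip_width": finger opening in m; "grasp_force": force on a finger pad.
Only numpy, scipy, OpenCV 4.12 (cv2) and the standard library are available. Lean on these libraries where they do the work, as an engineer would, in place of code of your own. Each camera call takes 0.05 s, during which the arm holds its last target. There are 200 camera calls.

## Working session

There is one attempt and no reset: what is moved stays moved. The work goes in short steps, Python scripts to look and compute and a tool call to move; the robot and the scene stay as the last step left them, time stands still between calls to the robot, and variables do not carry over. Pictures are saved under pics/ and viewed, at most 10 in all, crops included, and the job is handed in when it is done.

Besides the shell and the picture viewer there is one more tool, called after "Request:" as name(argument=value, ...), one argument or row to a line, values as JSON. play_rows: Moves the arm, as the interface text tells. Its arguments: {"type":"object","properties":{"steps":{"type":"array","items":{"type":"array","items":{"type":"array","items":{"type":"number"}}}},"force":{"type":"number"}},"required":["steps"]}

```bash
mkdir -p pics; ls; cat > h.py <<'E'
import numpy as np, cv2
from cell import get_obs, read_camera, sign_off, silhouettes
from scipy.spatial.transform import Rotation as R
def proj(c,P):
    P=np.atleast_2d(P); q=P@c['view'][:3,:3].T+c['view'][:3,3]
    q=q*[1,-1,-1]; u=q@np.array(c['intrinsics']).T
    return u[:,:2]/u[:,2:]
def ray(c,px):
    V=np.array(c['view']);K=np.array(c['intrinsics'])
    d=np.linalg.inv(K)@np.array([px[0],px[1],1.]); d=d*[1,-1,-1]
    d=V[:3,:3].T@d; o=-V[:3,:3].T@V[:3,3]
    return o,d
def onz(c,px,z):
    o,d=ray(c,px); return o+d*(z-o[2])/d[2]
def cam(n):
    c=read_camera(n); c['view']=np.array(c['view']); return c
def save(n,img): cv2.imwrite('pics/'+n+'.png',cv2.cvtColor(img,cv2.COLOR_RGB2BGR))
E
python3 - <<'E'
from h import *
for n in('scene','top'):
    c=cam(n); save(n+'0',c['frame']); print(n,c['view'].round(3).tolist(),np.array(c['intrinsics']).round(1).tolist())
    for k in('rack','carrier','gate','gauge_block','driver_blue','tweezers_b','carrier_tab','carrier_wheel'):
        print(k,[(round(float(s['p']),2),[int(x) for x in s['extent']]) for s in silhouettes(n,k)])
print({k:np.round(v,3).tolist() for k,v in get_obs().items()})
E
```

```text
pics
scene [[-0.641, -0.767, 0.023, 0.47], [0.472, -0.371, 0.8, -0.312], [-0.605, 0.523, 0.6, -1.237], [0.0, 0.0, 0.0, 1.0]] [[426.5, 0.0, 316.3], [0.0, 426.5, 193.4], [0.0, 0.0, 1.0]]
rack [(0.68, [301, 141, 404, 229]), (0.54, [244, 232, 261, 236])]
carrier [(0.97, [275, 216, 297, 281]), (0.96, [383, 167, 402, 223])]
gate [(0.31, [273, 215, 297, 280])]
gauge_block [(0.46, [274, 196, 292, 211])]
driver_blue [(0.62, [239, 234, 261, 239])]
tweezers_b [(0.32, [238, 232, 260, 240])]
carrier_tab [(0.91, [272, 214, 299, 280]), (0.81, [378, 168, 403, 226])]
carrier_wheel [(0.85, [272, 218, 300, 282]), (0.57, [379, 167, 403, 227])]
top [[0.002, -1.0, 0.009, 0.123], [0.985, 0.003, 0.17, -0.588], [-0.17, 0.009, 0.985, -1.128], [0.0, 0.0, 0.0, 1.0]] [[409.0, 0.0, 320.1], [0.0, 409.0, 199.2], [0.0, 0.0, 1.0]]
rack [(0.96, [308, 174, 462, 237])]
carrier [(0.83, [371, 244, 407, 278]), (0.8, [213, 236, 247, 264])]
gate []
gauge_block [(0.55, [291, 151, 312, 176])]
driver_blue []
tweezers_b [(0.68, [188, 223, 196, 254]), (0.44, [384, 174, 388, 189]), (0.23, [215, 235, 246, 259])]
carrier_tab [(0.75, [376, 242, 407, 277]), (0.68, [218, 235, 248, 265])]
carrier_wheel [(0.88, [372, 244, 410, 276]), (0.6, [216, 235, 246, 262])]
{'time_s': 0.9, 'qpos': [66.126, 18.39, -4.018, 83.109, 1.296, 78.539, -3.26], 'joint_velocities': [0.05, -0.124, -0.019, -0.015, 0.032, -0.095, 0.028], 'effort': [-0.002, -49.11, -0.403, -31.278, -0.063, 0.034, 0.0], 'tool_pos': [0.271, -0.591, 0.189], 'tool_rot': [179.993, 0.003, 24.684], 'force': [-0.338, -0.561, 0.286], 'wrist_torque': [-0.053, -0.001, 0.011], 'grasp_force': 0.0, 'grip_width': 0.087}
```

```bash
python3 - <<'E'
import cv2
a=cv2.imread('pics/top0.png')[130:290,170:490]; cv2.imwrite('pics/a.png',cv2.resize(a,(800,400),interpolation=cv2.INTER_CUBIC))
b=cv2.imread('pics/scene0.png')[130:290,220:420]; cv2.imwrite('pics/b.png',cv2.resize(b,(750,600),interpolation=cv2.INTER_CUBIC))
E
```

```text
(no output)
```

View pics/a.png

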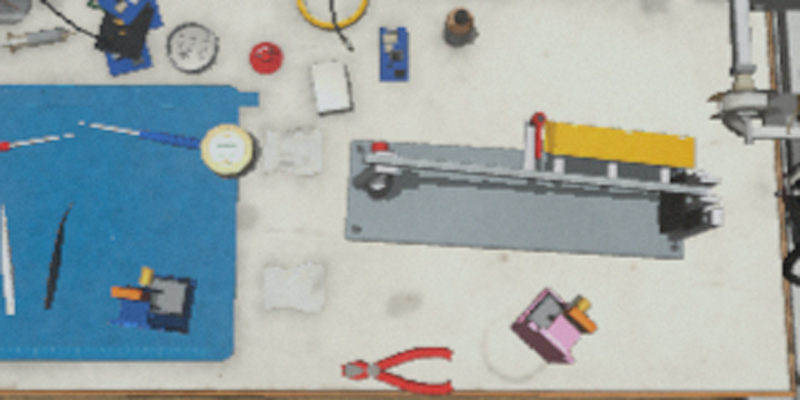

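View pics/b.png

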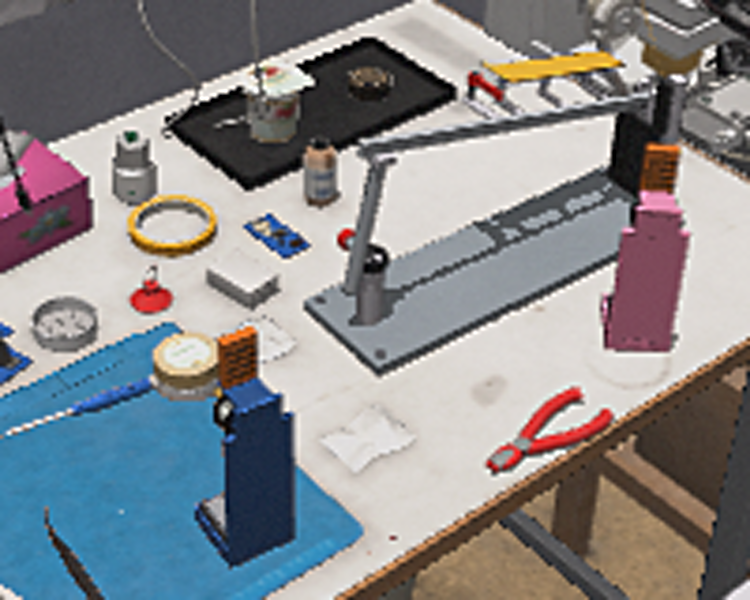

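```bash
cat >> h.py <<'E'
from scipy.optimize import minimize
def box(x0,x1,y0,y1,z0,z1): return np.array([[x,y,z] for x in(x0,x1) for y in(y0,y1) for z in(z0,z1)])/1000
CAR=[box(-32,32,-30,30,0,22),box(-32,-26,-30,30,0,139),box(-32,-26,-12,12,139,163),box(-32,5,-12,12,160,163),box(-5,5,-15,15,163,209),box(13,31,-7,7,122,136)]
t=np.linspace(0,2*np.pi,24)
CAR.append(np.array([[x,.02*np.cos(a),.129+.02*np.sin(a)] for x in(-.009,.009) for a in t]))
def place(P,p):
    c,s=np.cos(p[2]),np.sin(p[2]); z=p[3] if len(p)>3 else 0
    return P@np.array([[c,-s,0],[s,c,0],[0,0,1]]).T+[p[0],p[1],z]
S=4
def mask(c,p):
    m=np.zeros((400*S,640*S),np.uint8)
    for b in CAR:
        u=proj(c,place(b,p)); u=np.clip((u+.5)*S,-1e4,1e4)
        cv2.fillConvexPoly(m,cv2.convexHull(u.astype(np.int32)),1)
    return cv2.resize(m.astype(np.float32),(640,400),interpolation=cv2.INTER_AREA)
def fitcar(views,p0):
    def f(p):
        e=0
        for c,px in views:
            m=mask(c,p); e+=1-np.minimum(m,px).sum()/np.maximum(m,px).sum()
        return e
    best=None
    for dy in(-.5,-.25,0,.25,.5):
        q=np.array(p0,float);q[2]+=dy
        r=minimize(f,q,method='Nelder-Mead',options=dict(initial_simplex=[q]+[q+d for d in np.diag([.01,.01,.15,.005][:len(q)])],xatol=2e-4,fatol=1e-4))
        if best is None or r.fun<best.fun: best=r
    return best
E
python3 - <<'E'
from h import *
ct=cam('top'); st=[s for s in silhouettes('top','carrier') if s['extent'][0]<300]
cs=cam('scene'); ss=[s for s in silhouettes('scene','carrier') if s['extent'][0]<320]
p0=onz(ct,(237,252),.01)[:2]; print(p0)
r=fitcar([(ct,st[0]['pixels'].astype(np.float32)),(cs,ss[0]['pixels'].astype(np.float32))],[*p0,0]); print(r.x,r.fun)
for k,v in(('t',(ct,st[0])),('s',(cs,ss[0]))):
    q=fitcar([(v[0],v[1]['pixels'].astype(np.float32))],r.x); print(k,q.x,q.fun)
for n,c,pts in(('top',ct,[(309.2,186),(308.4,225.2),(442.8,233.2)]),('scene',cs,[(301.3,211.5),(321.3,227.5)])):
    print(n,[onz(c,p,.014).round(3).tolist() for p in pts])
w=cam('wrist'); save('w0',w['frame']);V=w['view'];o=-V[:3,:3].T@V[:3,3];print('wrist',o,V[2,:3],w['intrinsics'][0][0])
o=get_obs();T=R.from_euler('xyz',o['tool_rot'],degrees=True).as_matrix();print((V[:3,:3]@T).round(3).tolist(),(T.T@(-V[:3,:3].T@V[:3,3]-o['tool_pos'])).round(3))
E
```

```text
[0.43807267 0.36524499]
[ 0.44191842  0.36925117 -0.14566999] 0.15825068950653076
t [ 0.44162627  0.3686075  -0.14066117] 0.08471405506134033
s [ 0.44405072  0.3687513  -0.07413002] 0.05786091089248657
top [[0.634, 0.156, 0.014], [0.516, 0.158, 0.014], [0.494, -0.237, 0.014]]
scene [[0.626, 0.16, 0.014], [0.516, 0.16, 0.014]]
wrist [ 0.33639769 -0.56188847  0.38518871] [0.23607768 0.10859409 0.96564727] 310.68722605291333
[[-0.0, 1.0, -0.0], [0.966, 0.0, 0.26], [0.26, -0.0, -0.966]] [ 0.071  0.001 -0.196]
```

Request:
play_rows(
  steps=[
    [[0,0,-0.03,0,0,-0.143,0.087],[0,0,-0.03,0,0,-0.143,0.087],[0,0,-0.03,0,0,-0.143,0.087],[0,0,-0.03,0,0,-0.143,0.087],[0,0,-0.03,0,0,-0.143,0.087],[0,0,-0.03,0,0,-0.143,0.087],[0,0,-0.03,0,0,-0.143,0.087],[0.047,0.011,0,0,0,0,0.087],[0.047,0.011,0,0,0,0,0.087],[0.047,0.011,0,0,0,0,0.087],[0.047,0.011,0,0,0,0,0.087],[0,0,0,0,0,0,0.087]],
  ],
)

```text
time_s: 2.35
tool_pos: [0.3457, -0.4035, 0.401]
tool_rot: [179.8, -0.0, 82.7]
force: [0.3, 0.3, -0.3]
grip_width: 0.0868
grasp_force: 0.0
```

Request:
play_rows(
  steps=[
    [[0.0467,0.0113,0,0,0,0,0.087],[0.0467,0.0113,0,0,0,0,0.087],[0.0467,0.0113,0,0,0,0,0.087],[0.0467,0.0113,0,0,0,0,0.087],[0.0467,0.0113,0,0,0,0,0.087],[0.0467,0.0113,0,0,0,0,0.087],[0.0467,0.0113,0,0,0,0,0.087],[0.0467,0.0113,0,0,0,0,0.087],[0.0467,0.0113,0,0,0,0,0.087],[0,0,0,0,0,0,0.087],[0,0,0,0,0,0,0.087]],
  ],
)

```text
time_s: 3.45
tool_pos: [0.5002, -0.0076, 0.399]
tool_rot: [180.0, 0.0, 82.2]
force: [0.2, -1.2, -0.1]
grip_width: 0.087
grasp_force: 0.0
```

```bash
python3 - <<'E'
from h import *
w=cam('wrist'); save('w1',cv2.resize(w['frame'],(800,500),interpolation=cv2.INTER_CUBIC)); np.savez('w1.npz',view=w['view'],intrinsics=w['intrinsics'],frame=w['frame']); print(get_obs()['tool_pos'])
E
```

```text
[ 0.50005178 -0.00932673  0.39890499]
```

View pics/w1.png

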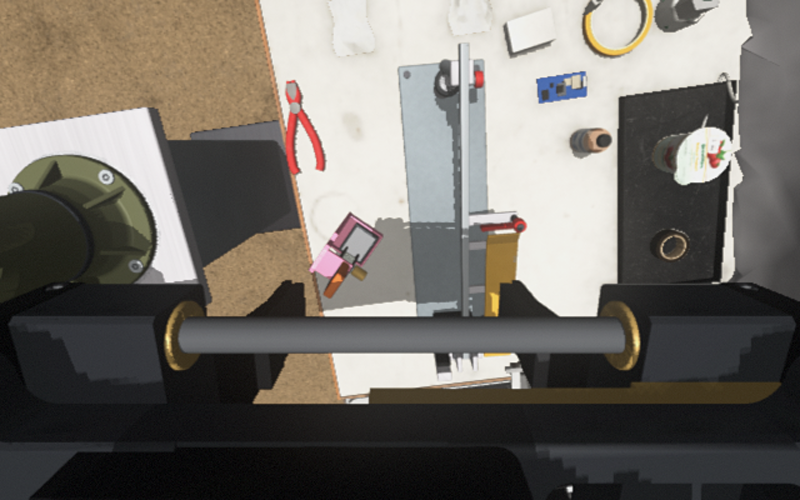

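Request:
play_rows(
  steps=[
    [[0.0458,-0.0136,0.006,0,0,0,0.087],[0.0458,-0.0136,0.006,0,0,0,0.087],[0.0458,-0.0136,0.006,0,0,0,0.087],[0.0458,-0.0136,0.006,0,0,0,0.087],[0.0458,-0.0136,0.006,0,0,0,0.087],[0.0458,-0.0136,0.006,0,0,0,0.087],[0.0458,-0.0136,0.006,0,0,0,0.087],[0.0458,-0.0136,0.006,0,0,0,0.087],[0,0,0,0,0,0,0.087],[0,0,0,0,0,0,0.087]],
  ],
)

```text
time_s: 4.5
tool_pos: [0.4432, 0.3692, 0.35]
tool_rot: [-179.9, 0.1, 82.1]
force: [0.4, -0.2, -0.3]
grip_width: 0.0869
grasp_force: 0.0
```

```bash
python3 - <<'E'
from h import *
from scipy.optimize import least_squares
w=cam('wrist'); ss=silhouettes('wrist','carrier'); print([(s['p'],s['extent']) for s in ss])
sc=max(ss,key=lambda s:s['pixels'].sum())
r=fitcar([(w,sc['pixels'].astype(np.float32))],[.442,.369,-.14]); print('car',r.x,r.fun)
img=w['frame'].copy()
m=(mask(w,r.x)>.5).astype(np.uint8); cv2.drawContours(img,cv2.findContours(m,0,2)[0],-1,(0,255,0),1)
for p in proj(w,place(np.array([[-5,-15,209],[-5,15,209],[5,15,209],[5,-15,209],[31,0,129]])/1000,r.x)): cv2.circle(img,tuple(int(round(v)) for v in p),2,(255,0,255),-1)
save('w2',cv2.resize(img,(800,500),interpolation=cv2.INTER_CUBIC)); np.savez('w2.npz',**{k:w[k] for k in('view','intrinsics','frame')})
o=get_obs();print(o['tool_pos'],o['tool_rot'])
# rack
W=dict(np.load('w1.npz')); T=cam('top'); C=cam('scene')
pts=[(W,(320,53.6),(-60,200,14)),(W,(388,48),(60,200,14)),(T,(309.2,186),(60,200,14)),(T,(308.4,225.2),(-60,200,14)),(T,(442.8,233.2),(-60,-200,14)),(C,(301.3,211.5),(60,200,14)),(C,(321.3,227.5),(-60,200,14))]
lines=[(W,(370.8,40)),(W,(372.4,250)),(C,(319,170.5)),(C,(385,157.3)),(T,(318,193.5)),(T,(440,203.5))]
def rail(y,s):  # point on rail top centre at rack y(mm)
    u=np.array([0,np.cos(s),np.sin(s)]);n=np.array([0,-np.sin(s),np.cos(s)])
    P=np.array([0,-182,128])+12*n; return (P+u*(y-P[1])/u[1])/1000
def res(p):
    e=[]
    for c,px,P in pts: e+=list(proj(c,place(np.array([P])/1000,p[:3]))[0]-px)
    for c,px in lines:
        a,b=proj(c,place(np.array([rail(-100,p[3]),rail(150,p[3])]),p[:3])); d=(b-a)/np.linalg.norm(b-a); v=np.array(px)-a
        e.append(d[0]*v[1]-d[1]*v[0])
    return e
q=least_squares(res,[.565,-.045,-.055,.19],loss='soft_l1'); print('rack',q.x,np.round(res(q.x),1))
x=q.x
for c,n in((W,'rw'),(C,'rs')):
    im=c['frame'].copy()
    for P in [(-60,200,14),(60,200,14),(-60,-200,14)]: cv2.circle(im,tuple(int(round(v)) for v in proj(c,place(np.array([P])/1000,x[:3]))[0]),1,(255,0,255),-1)
    a,b=proj(c,place(np.array([rail(-150,x[3]),rail(165,x[3])]),x[:3])); cv2.line(im,tuple(a.round().astype(int).tolist()),tuple(b.round().astype(int).tolist()),(0,255,0),1)
    save(n,im)
a=cv2.imread('pics/rw.png')[20:260,290:450];b=cv2.imread('pics/rs.png')[130:240,290:410]
a=cv2.resize(a,(400,600),interpolation=cv2.INTER_NEAREST);b=cv2.resize(b,(400,367),interpolation=cv2.INTER_NEAREST);b=cv2.copyMakeBorder(b,0,233,0,0,0)
cv2.imwrite('pics/r.png',np.hstack([a,b]))
E
```

```text
[(0.78, [296.0, 137.5, 341.0, 191.6])]
car [ 0.44210756  0.36795463 -0.10670554] 0.0602952241897583
[0.44494497 0.36709988 0.35076528] [1.79950990e+02 8.30337348e-02 8.17895875e+01]
rack [ 0.56698155 -0.04449845 -0.05755389  0.17316603] [-1.8 -0.2 -0.1 -0.6  1.6 -1.4 -0.2 -0.7  1.4 -0.5 -0.4 -2.7 -0.3 -0.6
  0.6  0.1 -0.1 -1.1 -0.4  0.9]
```

View pics/w2.png

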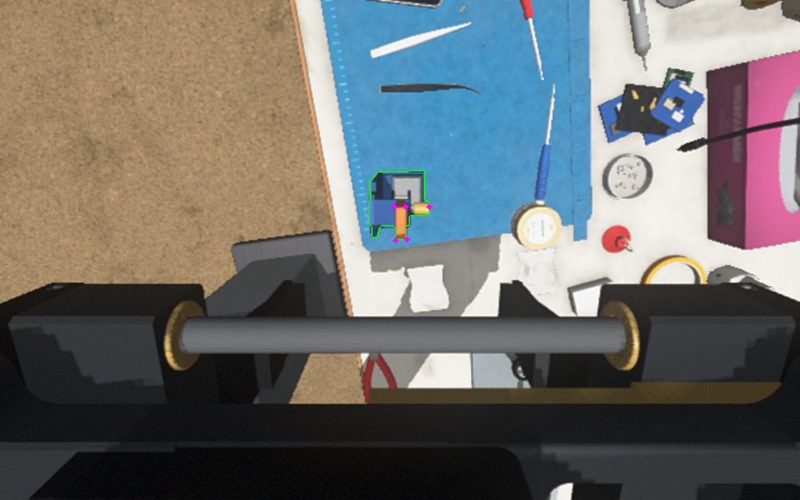

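View pics/r.png

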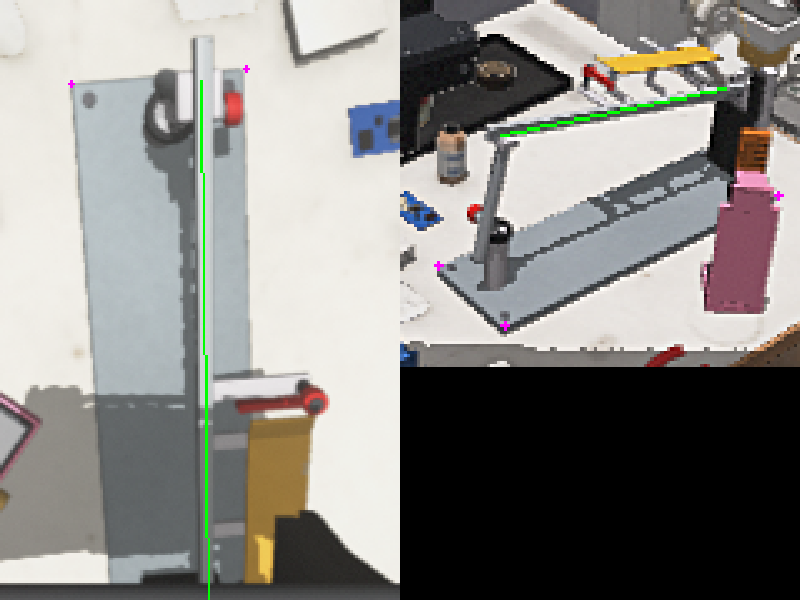

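Request:
play_rows(
  steps=[
    [[0,-0.003,0.04,0,0,-0.037,0.087],[0,0,0.04,0,0,0,0.087],[0,0,0.04,0,0,0,0.087],[0,0,0.035,0,0,0,0.087],[0,0,0.023,0,0,0,0.087],[0,0,0,0,0,0,0.087],[0,0,0,0,0,0,0.087]],
  ],
)

```text
time_s: 5.4
tool_pos: [0.4412, 0.3689, 0.1738]
tool_rot: [179.9, -0.0, 84.0]
force: [0.4, 0.8, 0.7]
grip_width: 0.0867
grasp_force: 0.0
```

```bash
python3 - <<'E'
from h import *
w=cam('wrist'); save('w3',w['frame'])
o=get_obs();print(o['tool_pos'],o['tool_rot'],o['force'])
E
```

```text
[0.44142254 0.36974701 0.17461685] [ 1.79887531e+02 -7.31696667e-02  8.40378050e+01] [ 0.52490519 -0.11810348  1.0236455 ]
```

View pics/w3.png

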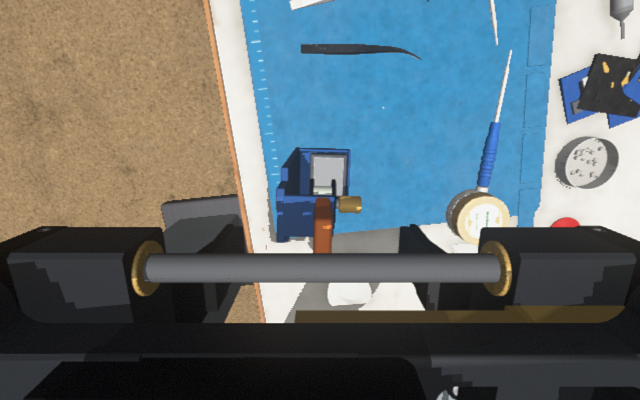

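Request:
play_rows(
  steps=[
    [[0,0,0,0,0,0,0.05],[0,0,0,0,0,0,0.02],[0,0,0,0,0,0,0.012],[0,0,0,0,0,0,0.005],[0,0,0,0,0,0,0.0],[0,0,0,0,0,0,0.0],[0,0,0,0,0,0,0.0],[0,0,0,0,0,0,0.0]],
  ],
  force=20,
)

```text
time_s: 6.25
tool_pos: [0.44, 0.37, 0.1729]
tool_rot: [-180.0, 0.0, 84.2]
force: [0.1, -0.1, 0.4]
grip_width: 0.0307
grasp_force: 0.0
```

Request:
play_rows(
  steps=[
    [[0,0,0,0,0,0,0.0],[0,0,0,0,0,0,0.0],[0,0,0,0,0,0,0.0],[0,0,0,0,0,0,0.0],[0,0,0,0,0,0,0.0]],
  ],
)

```text
time_s: 6.75
tool_pos: [0.4401, 0.37, 0.1729]
tool_rot: [180.0, -0.0, 84.2]
force: [0.1, 0.3, -0.4]
grip_width: 0.0095
grasp_force: 19.9
```

Request:
play_rows(
  steps=[
    [[0,0,-0.01,0,0,0,0.0],[0,0,-0.03,0,0,-0.022,0.0],[0,0,-0.04,0,0,-0.022,0.0],[0,0,-0.03,0,0,0,0.0],[0,0,-0.01,0,0,0,0.0],[-0.015,0.002,0,0,0,0,0.0],[-0.03,0.004,0,0,0,0,0.0],[-0.04,0.005,0,0,0,0,0.0],[-0.04,0.005,0,0,0,0,0.0],[-0.04,0.005,0,0,0,0,0.0],[-0.04,0.005,0,0,0,0,0.0],[-0.04,0.005,0,0,0,0,0.0]],
  ],
)

```text
time_s: 7.95
tool_pos: [0.4559, 0.1217, 0.2921]
tool_rot: [-180.0, 0.1, 86.6]
force: [0.4, 0.1, -2.3]
grip_width: 0.0095
grasp_force: 20.0
```

Request:
play_rows(
  steps=[
    [[-0.03,0.004,0,0,0,0,0.0],[-0.025,0.003,0,0,0,0,0.0],[-0.016,0.002,0,0,0,0,0.0],[0,0,0.015,0,0,0,0.0],[0,0,0.012,0,0,0,0.0],[0,0,0,0,0,0,0.0],[0,0,0,0,0,0,0.0],[0,0,0,0,0,0,0.0]],
  ],
)

```text
time_s: 8.75
tool_pos: [0.4617, 0.0531, 0.2661]
tool_rot: [180.0, 0.0, 86.8]
force: [-0.8, 0.7, -2.1]
grip_width: 0.0094
grasp_force: 20.0
```

```bash
python3 - <<'E'
from h import *
w=cam('wrist'); C=cam('scene'); np.savez('w4.npz',**{k:w[k] for k in('view','intrinsics','frame')});np.savez('s4.npz',**{k:C[k] for k in('view','intrinsics','frame')})
a=cv2.resize(w['frame'][0:250,240:440],(480,600),interpolation=cv2.INTER_CUBIC)
b=cv2.resize(C['frame'][120:250,285:365],(320,520),interpolation=cv2.INTER_CUBIC);b=cv2.copyMakeBorder(b,0,80,0,0,0)
save('v4',np.hstack([a,b]))
for i in range(3):
    o=get_obs();print(o['time_s'],o['tool_pos'],o['tool_rot'],o['force'],o['grip_width'])
for s in silhouettes('wrist','carrier'): print(s['p'],s['extent'])
E
```

```text
8.85 [0.46191768 0.05277518 0.26635329] [1.79952180e+02 3.72262267e-03 8.67357684e+01] [ 0.63330864 -0.45398115 -2.71466277] 0.010057058987806495
8.85 [0.46191768 0.05277518 0.26635329] [1.79952180e+02 3.72262267e-03 8.67357684e+01] [ 0.63330864 -0.45398115 -2.71466277] 0.010057058987806495
8.85 [0.46191768 0.05277518 0.26635329] [1.79952180e+02 3.72262267e-03 8.67357684e+01] [ 0.63330864 -0.45398115 -2.71466277] 0.010057058987806495
0.91 [275.2, 149.4, 361.9, 251.3]
```

View pics/v4.png

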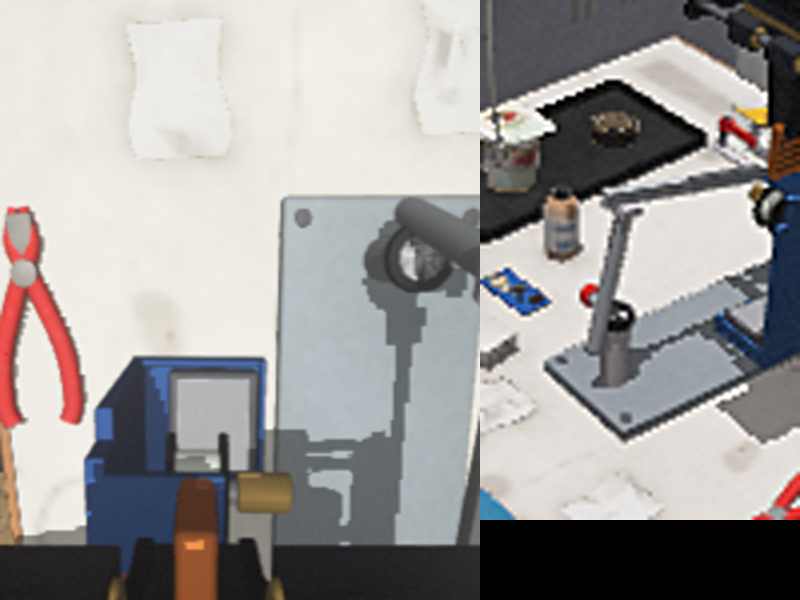

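```bash
cat >> h.py <<'E'
def rail(y,s,x=0):
    u=np.array([0,np.cos(s),np.sin(s)]);n=np.array([0,-np.sin(s),np.cos(s)])
    P=np.array([0,-182,128])+12*n; return (P+u*(y-P[1])/u[1]+np.array([x,0,0]))/1000
E
python3 - <<'E'
from h import *
W=dict(np.load('w4.npz'));C=dict(np.load('s4.npz'))
x=[.567,-.0445,-.0576,.173]
def ov(c,k):
    im=cv2.resize(c['frame'],None,fx=k,fy=k,interpolation=cv2.INTER_CUBIC)
    f=lambda P:tuple(((P+.5)*k).round().astype(int).tolist())
    for e,col in((-4,(0,255,0)),(4,(0,255,0))):
        a,b=proj(c,place(np.array([rail(0,x[3],e),rail(185,x[3],e)]),x[:3])); cv2.line(im,f(a),f(b),col,1)
    p=[.462,.053,-.0571,.093]
    for P in [(-60,200,14),(60,200,14)]: cv2.circle(im,f(proj(c,place(np.array([P])/1000,x[:3]))[0]),2,(255,0,255),-1)
    for P in [(-7,0,149),(7,0,149),(31,0,129),(32,30,0)]: cv2.circle(im,f(proj(c,place(np.array([P])/1000,p))[0]),3,(255,0,255),-1)
    return im
a=ov(W,3)[0:600,840:1440]; save('v5',a)
b=ov(C,6)[720:1320,1740:2340]; save('v6',b)
E
```

```text
(no output)
```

View pics/v5.png

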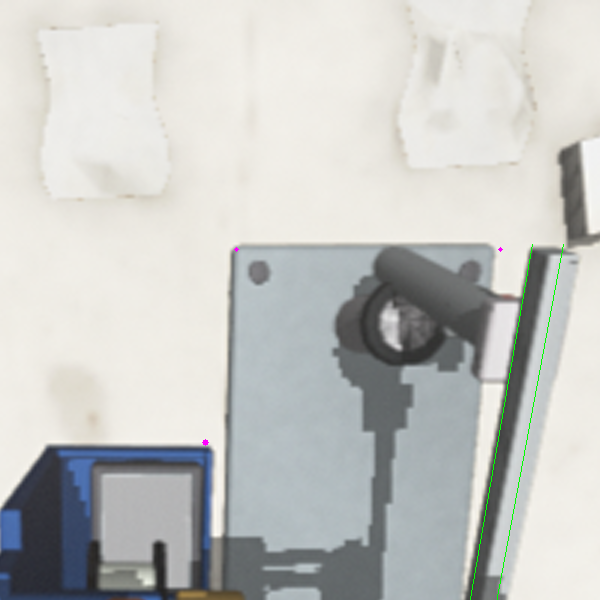

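View pics/v6.png

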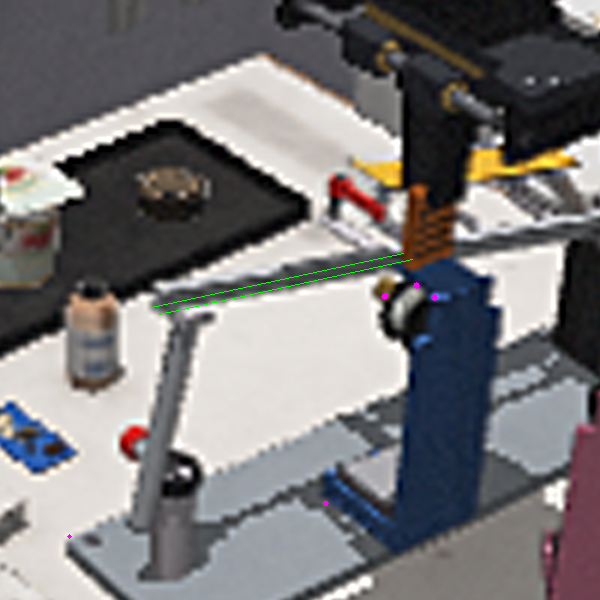

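```bash
python3 - <<'E'
from h import *
W=dict(np.load('w4.npz'));C=dict(np.load('s4.npz'));A=dict(np.load('w1.npz'))
g=lambda c:c['frame'].mean(2).astype(int)
for r in(100,140,180): print('w4',r,435,g(W)[r,435:476].tolist())
for r in(70,120,160,220): print('w1',r,362,g(A)[r,362:384].tolist())
for k in(318,328,338,348): print('s4',k,160,g(C)[160:176,k].tolist())
for k in(318,328,338,348,365,380): print('scene0',k,148,cv2.imread('pics/scene0.png').mean(2).astype(int)[148:176,k].tolist())
E
```

```text
w4 100 435 [105, 107, 109, 109, 110, 107, 105, 114, 123, 134, 144, 151, 151, 151, 151, 154, 154, 142, 100, 77, 78, 80, 81, 80, 108, 165, 204, 212, 210, 204, 203, 201, 201, 201, 202, 215, 233, 233, 234, 234, 234]
w4 140 435 [173, 171, 172, 172, 200, 236, 236, 236, 236, 236, 214, 101, 73, 76, 77, 78, 95, 152, 200, 211, 208, 206, 203, 201, 200, 200, 211, 231, 236, 236, 236, 236, 236, 235, 235, 235, 235, 234, 234, 234, 234]
w4 180 435 [189, 235, 229, 166, 83, 75, 79, 75, 83, 140, 196, 208, 207, 206, 201, 199, 200, 201, 216, 236, 237, 237, 237, 236, 236, 235, 236, 237, 236, 236, 236, 236, 236, 236, 236, 236, 236, 237, 237, 238, 238]
w1 70 362 [91, 84, 62, 58, 61, 79, 143, 218, 222, 218, 211, 209, 198, 165, 163, 154, 140, 119, 88, 96, 113, 119]
w1 120 362 [121, 107, 108, 110, 126, 132, 108, 171, 214, 215, 209, 206, 197, 175, 183, 184, 184, 183, 182, 181, 182, 180]
w1 160 362 [183, 162, 107, 100, 104, 99, 97, 147, 213, 208, 204, 204, 195, 173, 178, 180, 181, 182, 180, 178, 178, 176]
w1 220 362 [99, 99, 98, 99, 100, 99, 90, 80, 109, 121, 119, 119, 114, 102, 100, 101, 101, 100, 98, 99, 100, 9
[... 513 characters left out ...]
47, 48, 49, 49, 46, 51, 28, 11, 18, 103, 217, 217, 203, 201, 66, 61, 81, 245, 225, 220, 219, 220, 218]
scene0 338 148 [216, 221, 228, 90, 6, 12, 37, 12, 10, 49, 210, 215, 210, 212, 216, 210, 196, 57, 74, 71, 153, 233, 221, 219, 220, 220, 221, 219]
scene0 348 148 [189, 168, 122, 101, 47, 103, 233, 231, 215, 155, 213, 196, 133, 220, 182, 79, 76, 72, 158, 235, 224, 221, 221, 220, 219, 218, 222, 221]
scene0 365 148 [156, 159, 72, 77, 74, 103, 106, 89, 144, 228, 226, 197, 113, 64, 68, 157, 233, 221, 219, 220, 220, 220, 220, 220, 218, 219, 219, 219]
scene0 380 148 [27, 104, 142, 244, 149, 103, 53, 137, 115, 219, 57, 68, 91, 239, 223, 217, 218, 219, 218, 218, 218, 221, 220, 222, 223, 226, 143, 124]
```

```bash
python3 - <<'E'
from h import *
from scipy.optimize import least_squares
W=dict(np.load('w4.npz'));C=dict(np.load('s4.npz'));A=dict(np.load('w1.npz'));T=cam('top')
cams=[W,C,A,T]
z=lambda a,k,off:(a[0]/k+off[0]-.5+.5/k, a[1]/k+off[1]-.5+.5/k)
pts=[(0,z((233,243),3,(280,0)),(-60,200,14)),(0,z((495,243),3,(280,0)),(60,200,14)),
 (1,z((67,545),6,(290,120)),(-999,0,0)),
 (2,(320,53.6),(-60,200,14)),(2,(388,48),(60,200,14)),
 (3,(309.2,186),(60,200,14)),(3,(308.4,225.2),(-60,200,14)),(3,(442.8,233.2),(-60,-200,14))]
pts=[p for p in pts if p[2][0]>-900]
pts.append((1,z((67,542),6,(290,120)),(60,200,14)))
lines=[(0,(464.9,100),0,0),(0,(456.5,140),0,0),(0,(448.5,180),0,0),(2,(371.3,70),0,0),(2,(371.7,120),0,0),(2,(371.8,160),0,0),(2,(372.1,220),0,0)]
lines+=[(1,(u,v),-4,14) for u,v in((328,169.5),(338,168),(348,166),(365,163),(380,160.5))]
sg=[2,1,1.5,1.5]
def rl(y,s,x,d): return rail(y,s,x)+d/1000*np.array([0,np.sin(s),-np.cos(s)])
def res(p,full=False):
    o=np.array(p[4:]).reshape(4,2); e=[];
    for i,px,P in pts: e+=list(proj(cams[i],place(np.array([P])/1000,p[:3]))[0]+o[i]-px)
    for i,px,x,d in lines:
        a,b=proj(cams[i],place(np.array([rl(-100,p[3],x,d),rl(150,p[3],x,d)]),p[:3]))+o[i]; t=(b-a)/np.linalg.norm(b-a); v=np.array(px)-a
        e.append(2*(t[0]*v[1]-t[1]*v[0]))
    return e+list((o/np.array(sg)[:,None]).ravel())
q=least_squares(res,[.567,-.045,-.057,.19]+[0]*8,loss='soft_l1'); print(q.x[:4],q.x[4:].round(1)); print(np.round(res(q.x),1))
cov=np.linalg.inv(q.jac.T@q.jac); print('sd',np.sqrt(np.diag(cov))[:4])
x=q.x
p=[.462,.053,-.0571,.093]
print('tray corner pred+off',proj(W,place(np.array([[32,30,22]])/1000,p))+x[4:6],z((212,447),3,(280,0)))
print('rail90 world',place(np.array([rail(90,x[3])]),x[:3]), rail(90,x[3]),'TCP x err tray->')
np.save('rack.npy',x)
E
```

```text
[ 0.56548219 -0.04318456 -0.05629977  0.21534588] [ 0.3 -0.8 -0.2 -0.1  0.6  0.9 -0.5  0.3]
[-0.3  0.1  0.6  0.1 -2.3  0.1 -0.6 -0.4  0.6 -0.6 -1.1  0.2  0.5  0.2
  0.  -0.8  0.1 -0.2  0.3 -0.4 -0.  -0.2 -0.1  0.  -0.4  0.2  0.3  0.2
  0.2 -0.4 -0.2 -0.1  0.4  0.6 -0.3  0.2]
sd [0.00154012 0.00191684 0.0035286  0.00580026]
tray corner pred+off [[349.95765027 148.36679108]] (350.33333333333337, 148.66666666666666)
rail90 world [[0.5705465  0.04667285 0.19978035]] [0.         0.09       0.19978035] TCP x err tray->
```

Request:
play_rows(
  steps=[
    [[0,0,-0.012,0,0,0,0.0],[0,0.01,0,0,0,0,0.0],[0,0.02,0,0,0,0,0.0],[0,0.02,0,0,0,0,0.0],[0,0.02,0,0,0,0,0.0],[0,0.02,0,0,0,0,0.0],[0,0.013,0,0,0,0,0.0],[0,0.006,0,0,0,0,0.0],[0,0,0,0,0,0,0.0],[0,0,0,0,0,0,0.0],[0,0,0,0,0,0,0.0]],
  ],
)

```text
time_s: 10.05
tool_pos: [0.57, 0.046, 0.2783]
tool_rot: [180.0, 0.0, 86.7]
force: [-0.0, 0.8, -1.8]
grip_width: 0.0096
grasp_force: 20.0
```

```bash
python3 - <<'E'
from h import *
W=cam('wrist'); x=np.load('rack.npy'); o=get_obs(); print(o['tool_pos'],o['tool_rot'],o['force'])
np.savez('w7.npz',**{k:W[k] for k in('view','intrinsics','frame')})
t=o['tool_pos']; p=[t[0],t[1],np.radians(o['tool_rot'][2]-90),t[2]-.173]
k=4;im=cv2.resize(W['frame'],None,fx=k,fy=k,interpolation=cv2.INTER_CUBIC)
f=lambda P:tuple(((P+.5)*k).round().astype(int).tolist())
for e in(-4,4):
    a,b=proj(W,place(np.array([rail(60,x[3],e),rail(185,x[3],e)]),x[:3])); cv2.line(im,f(a),f(b),(0,255,0),1)
for P in [(-7,0,149),(7,0,149),(31,0,129),(32,30,22),(5,15,209),(-5,15,209)]: cv2.circle(im,f(proj(W,place(np.array([P])/1000,p))[0]),3,(255,0,255),-1)
save('v7',im[400:1000,1000:1600])
g=W['frame'].mean(2).astype(int)
for r in(110,130,150,170): print(r,300,g[r,300:345].tolist())
E
```

```text
[0.57002186 0.04592699 0.27834514] [1.79970331e+02 5.09517462e-02 8.66861117e+01] [-0.35205602  1.46434171 -2.61831578]
110 300 [190, 191, 194, 192, 193, 192, 193, 190, 164, 140, 209, 227, 232, 232, 233, 233, 223, 189, 209, 219, 218, 214, 213, 210, 209, 208, 179, 133, 186, 237, 240, 239, 235, 224, 177, 119, 137, 141, 140, 142, 142, 140, 141, 142, 141]
130 300 [192, 192, 192, 192, 192, 190, 189, 188, 189, 188, 188, 188, 189, 187, 188, 189, 177, 171, 209, 220, 219, 215, 212, 209, 208, 208, 175, 100, 104, 107, 107, 107, 107, 107, 105, 105, 104, 104, 105, 106, 137, 182, 184, 182, 183]
150 300 [90, 120, 119, 119, 120, 118, 116, 118, 117, 115, 117, 117, 118, 117, 116, 118, 120, 149, 200, 221, 218, 215, 212, 208, 209, 208, 172, 82, 70, 76, 92, 118, 117, 114, 114, 113, 113, 114, 112, 112, 111, 110, 109, 110, 109]
170 300 [52, 61, 74, 77, 78, 77, 76, 76, 76, 93, 109, 96, 106, 117, 137, 171, 181, 176, 186, 217, 217, 214, 210, 207, 208, 206, 182, 157, 179, 181, 180, 181, 181, 180, 180, 181, 180, 180, 180, 179, 181, 180, 180, 179, 162]
```

View pics/v7.png

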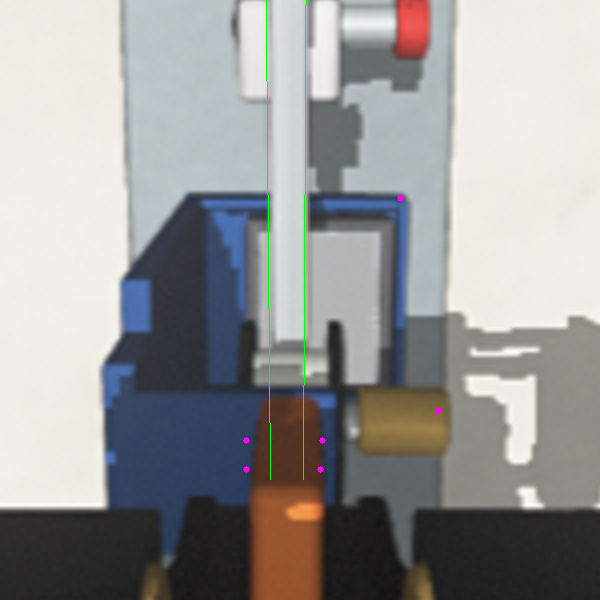

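Request:
play_rows(
  steps=[
    [[0,0,0.006,0,0,0,0.0],[0,0,0.006,0,0,0,0.0],[0,0,0.003,0,0,0,0.0],[0,0,0,0,0,0,0.0],[0,0,0,0,0,0,0.0],[0,0,0,0,0,0,0.0]],
  ],
)

```text
time_s: 10.7
tool_pos: [0.5706, 0.0459, 0.2631]
tool_rot: [180.0, -0.0, 86.7]
force: [0.2, -0.2, -1.9]
grip_width: 0.0093
grasp_force: 20.0
```

Request:
play_rows(
  steps=[
    [[0,0,0.001,0,0,0,0.0],[0,0,0.001,0,0,0,0.0],[0,0,0,0,0,0,0.0],[0,0,0,0,0,0,0.0],[0,0,0,0,0,0,0.0]],
  ],
)

```text
time_s: 11.2
tool_pos: [0.5705, 0.0459, 0.261]
tool_rot: [180.0, 0.0, 86.7]
force: [0.2, -0.1, -2.5]
grip_width: 0.0095
grasp_force: 20.0
```

Request:
play_rows(
  steps=[
    [[0,0,0.001,0,0,0,0.0],[0,0,0,0,0,0,0.0],[0,0,0,0,0,0,0.0],[0,0,0,0,0,0,0.0]],
  ],
)

```text
time_s: 11.6
tool_pos: [0.5705, 0.0459, 0.26]
tool_rot: [180.0, 0.0, 86.7]
force: [-0.0, 0.4, -1.7]
grip_width: 0.0098
grasp_force: 20.0
```

Request:
play_rows(
  steps=[
    [[0,0,0.001,0,0,0,0.0],[0,0,0,0,0,0,0.0],[0,0,0,0,0,0,0.0]],
  ],
)

```text
time_s: 11.9
tool_pos: [0.5704, 0.0459, 0.2588]
tool_rot: [-180.0, 0.0, 86.7]
force: [-0.2, 0.9, -2.2]
grip_width: 0.0098
grasp_force: 20.0
```

Request:
play_rows(
  steps=[
    [[0,0,0.001,0,0,0,0.0],[0,0,0,0,0,0,0.0],[0,0,0,0,0,0,0.0]],
  ],
)

```text
time_s: 12.2
tool_pos: [0.5704, 0.0459, 0.2579]
tool_rot: [-180.0, 0.0, 86.7]
force: [0.8, 0.3, -2.6]
grip_width: 0.0095
grasp_force: 20.0
```

Request:
play_rows(
  steps=[
    [[0,0,0,0,0,0,0.0],[0,0,0,0,0,0,0.0]],
  ],
)

```text
time_s: 12.4
tool_pos: [0.5705, 0.0459, 0.2579]
tool_rot: [-180.0, 0.0, 86.7]
force: [-0.0, 1.1, -3.3]
grip_width: 0.0094
grasp_force: 20.0
```

Not yet touching; continue.

Request:
play_rows(
  steps=[
    [[0,0,0.001,0,0,0,0.0],[0,0,0,0,0,0,0.0],[0,0,0,0,0,0,0.0]],
  ],
)

```text
time_s: 12.7
tool_pos: [0.5704, 0.0459, 0.2569]
tool_rot: [-180.0, 0.0, 86.7]
force: [-0.1, -0.4, -1.6]
grip_width: 0.0098
grasp_force: 20.0
```

Request:
play_rows(
  steps=[
    [[0,0,0.001,0,0,0,0.0],[0,0,0,0,0,0,0.0],[0,0,0,0,0,0,0.0]],
  ],
)

```text
time_s: 13.0
tool_pos: [0.5704, 0.0458, 0.2559]
tool_rot: [-180.0, 0.0, 86.7]
force: [-0.0, 0.0, -1.9]
grip_width: 0.0096
grasp_force: 20.0
```

Request:
play_rows(
  steps=[
    [[0,0,0.001,0,0,0,0.0],[0,0,0,0,0,0,0.0],[0,0,0,0,0,0,0.0]],
  ],
)

```text
time_s: 13.3
tool_pos: [0.5704, 0.0458, 0.2549]
tool_rot: [-180.0, 0.0, 86.7]
force: [-0.8, -0.6, -1.7]
grip_width: 0.0096
grasp_force: 20.0
```

Request:
play_rows(
  steps=[
    [[0,0,0.001,0,0,0,0.0],[0,0,0,0,0,0,0.0],[0,0,0,0,0,0,0.0]],
  ],
)

```text
time_s: 13.6
tool_pos: [0.5704, 0.0459, 0.2539]
tool_rot: [-180.0, 0.0, 86.7]
force: [-0.2, 0.2, -2.7]
grip_width: 0.0096
grasp_force: 20.0
```

Request:
play_rows(
  steps=[
    [[0,0,0.001,0,0,0,0.0],[0,0,0,0,0,0,0.0],[0,0,0,0,0,0,0.0]],
  ],
)

```text
time_s: 13.9
tool_pos: [0.5705, 0.0458, 0.253]
tool_rot: [180.0, 0.0, 86.7]
force: [0.1, 0.0, -1.9]
grip_width: 0.0097
grasp_force: 20.0
```

Request:
play_rows(
  steps=[
    [[0,0,0.001,0,0,0,0.0],[0,0,0,0,0,0,0.0],[0,0,0,0,0,0,0.0]],
  ],
)

```text
time_s: 14.2
tool_pos: [0.5706, 0.0457, 0.2522]
tool_rot: [180.0, 0.0, 86.7]
force: [-0.7, 0.9, -1.0]
grip_width: 0.01
grasp_force: 20.0
```

Request:
play_rows(
  steps=[
    [[0,0,0.001,0,0,0,0.0],[0,0,0,0,0,0,0.0],[0,0,0,0,0,0,0.0]],
  ],
)

```text
time_s: 14.5
tool_pos: [0.5707, 0.0457, 0.2513]
tool_rot: [180.0, 0.0, 86.7]
force: [0.6, -1.2, 1.1]
grip_width: 0.0099
grasp_force: 20.0
```

Request:
play_rows(
  steps=[
    [[0,0,0.001,0,0,0,0.0],[0,0,0,0,0,0,0.0],[0,0,0,0,0,0,0.0]],
  ],
)

```text
time_s: 14.8
tool_pos: [0.5707, 0.0457, 0.2503]
tool_rot: [180.0, 0.0, 86.7]
force: [0.4, -1.5, 4.6]
grip_width: 0.0094
grasp_force: 20.0
```

Request:
play_rows(
  steps=[
    [[-0.005,0,0.0,0,0,0,0.0],[-0.005,0,0.001,0,0,0,0.0],[-0.005,0,0.001,0,0,0,0.0],[-0.005,0,0.001,0,0,0,0.0],[-0.005,0,0.001,0,0,0,0.0],[-0.005,0,0.001,0,0,0,0.0],[0,0,0,0,0,0,0.0]],
  ],
)

```text
time_s: 15.5
tool_pos: [0.5685, 0.0144, 0.2445]
tool_rot: [-180.0, 0.1, 86.6]
force: [-0.6, -0.3, 1.2]
grip_width: 0.0097
grasp_force: 20.0
```

Request:
play_rows(
  steps=[
    [[0,0,0,0,0,0,0.0]],
  ],
)

```text
time_s: 15.6
tool_pos: [0.5686, 0.0155, 0.2447]
tool_rot: [-180.0, 0.0, 86.6]
force: [-0.2, -0.6, 0.9]
grip_width: 0.0098
grasp_force: 20.0
```

Request:
play_rows(
  steps=[
    [[0,0,0,0,0,0,0.0]],
  ],
)

```text
time_s: 15.7
tool_pos: [0.5687, 0.0161, 0.2449]
tool_rot: [-180.0, 0.0, 86.7]
force: [0.3, -0.8, 1.6]
grip_width: 0.0096
grasp_force: 20.0
```

Request:
play_rows(
  steps=[
    [[-0.005,0,0.00107,0,0,0,0.0],[-0.005,0,0.00107,0,0,0,0.0],[-0.005,0,0.00107,0,0,0,0.0],[-0.005,0,0.00107,0,0,0,0.0],[-0.005,0,0.00107,0,0,0,0.0],[0,0,0,0,0,0,0.0],[0,0,0,0,0,0,0.0]],
  ],
)

```text
time_s: 16.4
tool_pos: [0.5672, -0.0095, 0.2395]
tool_rot: [-180.0, 0.0, 86.6]
force: [0.4, -0.6, 1.8]
grip_width: 0.0098
grasp_force: 20.0
```

Request:
play_rows(
  steps=[
    [[0,0,0,0,0,0,0.0]],
  ],
)

```text
time_s: 16.5
tool_pos: [0.5673, -0.0089, 0.2396]
tool_rot: [-180.0, 0.0, 86.7]
force: [-0.5, -0.7, 0.8]
grip_width: 0.0099
grasp_force: 20.0
```

Request:
play_rows(
  steps=[
    [[0,0,0,0,0,0,0.0]],
  ],
)

```text
time_s: 16.6
tool_pos: [0.5673, -0.0087, 0.2396]
tool_rot: [180.0, 0.0, 86.7]
force: [0.2, -0.2, 1.5]
grip_width: 0.0096
grasp_force: 20.0
```

Request:
play_rows(
  steps=[
    [[-0.005,0,0.00107,0,0,0,0.0],[-0.005,0,0.00107,0,0,0,0.0],[-0.005,0,0.00107,0,0,0,0.0],[-0.005,0,0.00107,0,0,0,0.0],[-0.005,0,0.00107,0,0,0,0.0],[-0.005,0,0.00107,0,0,0,0.0],[0,0,0,0,0,0,0.0],[0,0,0,0,0,0,0.0]],
  ],
)

```text
time_s: 17.4
tool_pos: [0.5657, -0.0391, 0.2332]
tool_rot: [180.0, 0.0, 86.7]
force: [0.0, 1.5, 2.0]
grip_width: 0.0094
grasp_force: 20.0
```

Request:
play_rows(
  steps=[
    [[0,0,0,0,0,0,0.0]],
  ],
)

```text
time_s: 17.5
tool_pos: [0.5656, -0.0389, 0.2332]
tool_rot: [180.0, 0.0, 86.7]
force: [-0.0, 0.5, 3.0]
grip_width: 0.0095
grasp_force: 20.0
```

Request:
play_rows(
  steps=[
    [[0,0,0,0,0,0,0.0]],
  ],
)

```text
time_s: 17.6
tool_pos: [0.5656, -0.0389, 0.2332]
tool_rot: [180.0, 0.0, 86.7]
force: [-0.3, 0.7, 3.0]
grip_width: 0.0096
grasp_force: 20.0
```

Request:
play_rows(
  steps=[
    [[-0.005,0,0.0008,0,0,0,0.0],[-0.005,0,0.001,0,0,0,0.0],[-0.005,0,0.001,0,0,0,0.0],[-0.005,0,0.00107,0,0,0,0.0],[-0.005,0,0.00107,0,0,0,0.0],[0,0,0,0,0,0,0.0],[0,0,0,0,0,0,0.0]],
  ],
)

```text
time_s: 18.3
tool_pos: [0.5641, -0.0648, 0.2282]
tool_rot: [180.0, 0.1, 86.6]
force: [0.6, -0.1, 4.3]
grip_width: 0.0095
grasp_force: 20.0
```

Request:
play_rows(
  steps=[
    [[0,0,0,0,0,0,0.0]],
  ],
)

```text
time_s: 18.4
tool_pos: [0.564, -0.0646, 0.2282]
tool_rot: [-180.0, 0.1, 86.7]
force: [-0.3, -0.0, 3.1]
grip_width: 0.0094
grasp_force: 20.0
```

```bash
python3 - <<'E'
from h import *
C=cam('scene');W=cam('wrist');T=cam('top')
print(get_obs()['force'])
a=cv2.resize(C['frame'][125:185,320:420],(500,300),interpolation=cv2.INTER_CUBIC)
b=cv2.resize(T['frame'][150:230,340:460],(450,300),interpolation=cv2.INTER_CUBIC)
c=cv2.resize(W['frame'][60:260,270:470],(300,300),interpolation=cv2.INTER_CUBIC)
save('v8',np.vstack([np.hstack([a,c]),np.hstack([b,np.zeros((300,350,3),np.uint8)])]))
E
```

```text
[-0.07843374 -0.59932693  3.61700094]
```

View pics/v8.png

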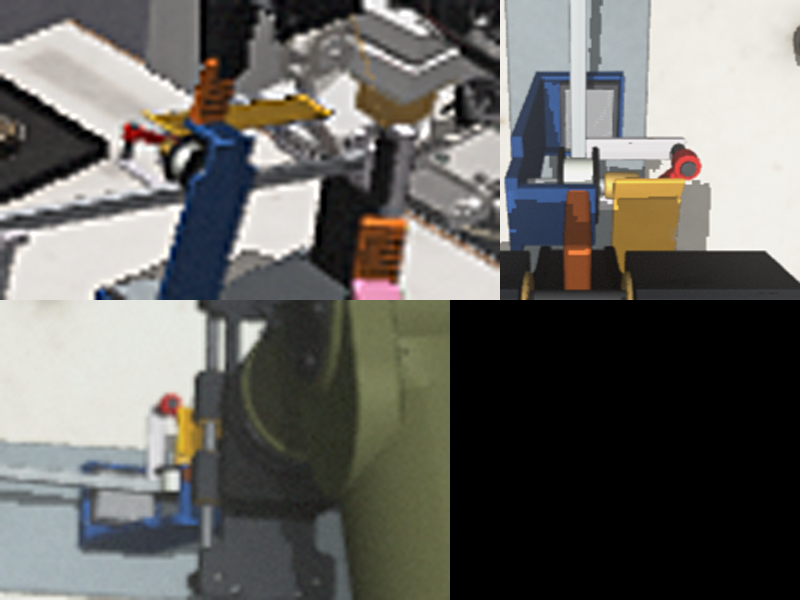

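Request:
play_rows(
  steps=[
    [[-0.005,0,0.0007,0,0,0,0.0],[-0.005,0,0.0009,0,0,0,0.0],[-0.005,0,0.0009,0,0,0,0.0],[-0.005,0,0.001,0,0,0,0.0],[-0.005,0,0.001,0,0,0,0.0],[0,0,0,0,0,0,0.0]],
  ],
)

```text
time_s: 19.15
tool_pos: [0.5622, -0.091, 0.2231]
tool_rot: [-179.9, 0.1, 86.5]
force: [-0.1, -1.7, 1.5]
grip_width: 0.0096
grasp_force: 20.0
```

```bash
cat > red.py <<'E'
from h import *
x=np.load('rack.npy')
for n in('wrist','scene'):
    C=cam(n); f=C['frame'].astype(int); m=(f[...,0]>90)&(f[...,0]>2.2*f[...,1])&(f[...,0]>1.8*f[...,2])
    P=proj(C,place(np.array([[33,15,0.]])/1000+[[0,0,rail(15,.21)[2]+.014]],x[:3]))[0]
    ys,xs=np.nonzero(m); k=np.hypot(xs-P[0],ys-P[1])<70
    print(n,'expected',P.round(),'red n',k.sum(),end=' ')
    if k.sum(): print('x',xs[k].min(),xs[k].max(),'y',ys[k].min(),ys[k].max(),list(zip(xs[k].tolist(),ys[k].tolist()))[::max(1,k.sum()//25)])
o=get_obs(); print(o['time_s'],o['tool_pos'],o['force'])
E
python3 red.py
```

```text
wrist expected [368. 122.] red n 141 x 390 408 y 126 144 [(397, 126), (402, 126), (399, 127), (404, 127), (398, 128), (403, 128), (395, 129), (400, 129), (405, 129), (396, 130), (401, 130), (406, 130), (395, 131), (405, 131), (393, 132), (407, 132), (405, 133), (392, 134), (408, 134), (406, 135), (392, 136), (391, 137), (390, 138), (407, 138), (405, 139), (404, 140), (405, 141), (404, 142), (399, 144)]
scene expected [349. 154.] red n 33 x 291 399 y 140 194 [(365, 140), (365, 141), (364, 143), (292, 148), (291, 149), (292, 149), (345, 150), (346, 150), (347, 150), (348, 150), (345, 151), (346, 151), (349, 151), (351, 151), (352, 151), (353, 151), (345, 152), (346, 152), (347, 152), (349, 152), (354, 153), (399, 174), (312, 191), (313, 191), (311, 192), (312, 192), (313, 192), (314, 192), (310, 193), (311, 193), (312, 193), (310, 194), (311, 194)]
19.25 [ 0.56223656 -0.09025874  0.22339468] [ 0.46925022 -1.1572664   1.58145112]
```

Request:
play_rows(
  steps=[
    [[-0.004,0,0.0008,0,0,0,0.0],[-0.004,0,0.0008,0,0,0,0.0],[0,0,0,0,0,0,0.0]],
  ],
)

```text
time_s: 19.55
tool_pos: [0.5619, -0.0983, 0.2218]
tool_rot: [-180.0, 0.1, 86.6]
force: [-2.2, -0.9, 0.8]
grip_width: 0.0097
grasp_force: 20.0
```

```bash
python3 red.py
```

```text
wrist expected [369. 111.] red n 496 x 342 409 y 115 134 [(402, 115), (394, 118), (399, 119), (405, 120), (358, 121), (377, 121), (396, 121), (356, 122), (375, 122), (394, 122), (356, 123), (375, 123), (394, 123), (356, 124), (375, 124), (394, 124), (357, 125), (376, 125), (407, 125), (359, 126), (378, 126), (409, 126), (361, 127), (380, 127), (346, 128), (394, 129), (399, 134)]
scene expected [349. 154.] red n 43 x 291 399 y 141 195 [(366, 141), (366, 142), (365, 144), (292, 148), (291, 149), (292, 149), (345, 150), (346, 150), (345, 151), (346, 151), (347, 151), (348, 151), (345, 152), (346, 152), (347, 152), (348, 152), (349, 152), (348, 153), (349, 153), (350, 153), (351, 153), (350, 154), (351, 154), (352, 154), (351, 155), (352, 155), (353, 155), (352, 156), (353, 156), (399, 174), (398, 180), (312, 191), (313, 191), (311, 192), (312, 192), (313, 192), (314, 192), (310, 193), (311, 193), (312, 193), (310, 194), (311, 194), (311, 195)]
19.65 [ 0.56201298 -0.09751591  0.2219542 ] [ 0.22582408 -0.34423272  2.06218562]
```

Request:
play_rows(
  steps=[
    [[0,0,0,0,0,0,0.087],[0,0,0,0,0,0,0.087],[0,0,0,0,0,0,0.087],[0,0,0,0,0,0,0.087],[0,0,0,0,0,0,0.087],[0,0,0,0,0,0,0.087],[0,0,0,0,0,0,0.087],[0,0,0,0,0,0,0.087],[0,0,0,0,0,0,0.087],[0,0,0,0,0,0,0.087],[0,0,0,0,0,0,0.087],[0,0,0,0,0,0,0.087]],
  ],
)

```text
time_s: 20.85
tool_pos: [0.5622, -0.0969, 0.2221]
tool_rot: [180.0, 0.0, 86.7]
force: [-0.7, -0.2, 1.0]
grip_width: 0.0863
grasp_force: 0.0
```

```bash
cat > chk.py <<'E'
from h import *
x=np.load('rack.npy')
o=get_obs(); print(o['time_s'],o['tool_pos'],o['grasp_force'],o['force'])
for n in('scene','top','wrist'):
    C=cam(n); f=C['frame'].astype(int); m=(f[...,2]>40)&(f[...,2]>1.5*f[...,0])&(f[...,2]>1.25*f[...,1])
    for y in(-.055,-.135):
        z=rail(y*1000,.21)[2]-.115
        p=place(np.array([[0,y,z]]),x[:3])[0]; q=[p[0],p[1],x[2],p[2]]
        mm=mask(C,q)>.5; k=cv2.dilate(mm.astype(np.uint8),np.ones((41,41)))>0
        ys,xs=np.nonzero(m&k); print(n,y,'model ctr',np.argwhere(mm).mean(0)[::-1].round() if mm.any() else None,'blue in/near',(m&mm).sum(),(m&k).sum(), 'blue ctr',(round(xs.mean(),1),round(ys.mean(),1)) if len(xs) else None)
    print([(round(float(s['p']),2),[int(v) for v in s['extent']]) for s in silhouettes(n,'carrier')])
E
python3 chk.py
```

```text
20.85 [ 0.56218404 -0.09688746  0.22214123] 0.0 [-0.68006448 -0.23126815  0.97901963]
scene -0.055 model ctr [370. 166.] blue in/near 131 496 blue ctr (np.float64(381.9), np.float64(168.7))
scene -0.135 model ctr [386. 163.] blue in/near 363 496 blue ctr (np.float64(381.9), np.float64(168.7))
[(0.64, [385, 168, 401, 222]), (0.57, [365, 133, 389, 190])]
top -0.055 model ctr [403. 206.] blue in/near 5 7 blue ctr (np.float64(415.7), np.float64(204.0))
top -0.135 model ctr [431. 208.] blue in/near 6 11 blue ctr (np.float64(425.3), np.float64(207.5))
[(0.82, [372, 245, 407, 276]), (0.7, [311, 177, 452, 237]), (0.63, [404, 198, 407, 201])]
wrist -0.055 model ctr [314. 198.] blue in/near 410 784 blue ctr (np.float64(307.0), np.float64(241.7))
wrist -0.135 model ctr [316. 271.] blue in/near 1249 1512 blue ctr (np.float64(302.4), np.float64(269.5))
[(0.73, [280, 194, 346, 315])]
```

Request:
play_rows(
  steps=[
    [[0,0,-0.01,0,0,0,0.087],[0,0,-0.03,0,0,0,0.087],[0,0,-0.04,0,0,0,0.087],[0,0,-0.04,0,0,0,0.087],[0.04,0,-0.03,0,0,0,0.087],[0.05,0,0,0,0,0,0.087],[0.05,0,0,0,0,0,0.087],[0.05,0,0,0,0,0,0.087],[0,0,0,0,0,0,0.087],[0,0,0,0,0,0,0.087],[0,0,0,0,0,0,0.087],[0,0,0,0,0,0,0.087]],
  ],
)

```text
time_s: 22.35
tool_pos: [0.5736, 0.0907, 0.3722]
tool_rot: [180.0, 0.0, 86.5]
force: [0.2, -0.1, -0.4]
grip_width: 0.0871
grasp_force: 0.0
```

```bash
python3 chk.py; python3 red.py; python3 - <<'E'
from h import *
x=np.load('rack.npy')
p=place(np.array([[0,-.135,rail(-135,.21)[2]-.115]]),x[:3])[0]; q=[p[0],p[1],x[2],p[2]]
prev=None
for n in ('top','scene'):
    C=cam(n)
    L=[s for s in silhouettes(n,'carrier')]
    m0=mask(C,q)>.5
    s=max(L,key=lambda s:(s['pixels']&m0).sum()); print(n,s['p'],s['extent'],(s['pixels']&m0).sum()/m0.sum())
    best=max(((lambda m:(np.minimum(m,s['pixels']).sum()/np.maximum(m,s['pixels']).sum(),y))(mask(C,[*place(np.array([[0,y,0]]),x[:3])[0][:2],x[2],rail(y*1000,.21)[2]-.115])) for y in np.arange(-.15,-.05,.003))); print('best y',best)
E
```

```text
22.35 [0.57359887 0.09066881 0.37220217] 0.0 [ 0.22804159 -0.11284885 -0.37500297]
scene -0.055 model ctr [370. 166.] blue in/near 37 483 blue ctr (np.float64(386.6), np.float64(166.8))
scene -0.135 model ctr [386. 163.] blue in/near 465 483 blue ctr (np.float64(386.6), np.float64(166.8))
[(0.9, [380, 167, 406, 223]), (0.62, [369, 131, 394, 186])]
top -0.055 model ctr [403. 206.] blue in/near 0 80 blue ctr (np.float64(438.0), np.float64(208.7))
top -0.135 model ctr [431. 208.] blue in/near 137 153 blue ctr (np.float64(441.2), np.float64(209.5))
[(0.86, [430, 196, 454, 221]), (0.57, [227, 181, 248, 190])]
wrist -0.055 model ctr [318. 287.] blue in/near 15 230 blue ctr (np.float64(311.6), np.float64(293.7))
wrist -0.135 model ctr [319. 325.] blue in/near 230 230 blue ctr (np.float64(311.6), np.float64(293.7))
[(0.92, [301, 283, 335, 313]), (0.63, [236, 224, 272, 291])]
wrist expected [346. 262.] red n 0 scene expected [349. 154.] red n 26 x 291 398 y 134 194 [(385, 134), (292, 148), (291, 149), (292, 149), (346, 151), (347, 151), (348, 151), (349, 152), (350, 153), (351, 153), (352, 154), (353, 154), (353, 155), (398, 178), (398, 180), (312, 191), (313, 191), (311, 192), (312, 192), (313, 192), (314, 192), (310, 193), (311, 193), (312, 193), (310, 194), (311, 194)]
22.75 [0.57320431 0.09252626 0.3721481 ] [-0.1604181  -0.360424    0.42483809]
top 0.57 [428.3, 194.8, 456.3, 219.8] 0.4105011933174224
best y (np.float32(0.4395859), np.float64(-0.144))
scene 0.7 [373.1, 131.9, 394.9, 188.1] 0.836173001310616
best y (np.float32(0.8128436), np.float64(-0.13199999999999998))
```

Request:
play_rows(
  steps=[
    [[0,0,0,0,0,0,0.087],[0,0,0,0,0,0,0.087],[0,0,0,0,0,0,0.087],[0,0,0,0,0,0,0.087],[0,0,0,0,0,0,0.087],[0,0,0,0,0,0,0.087],[0,0,0,0,0,0,0.087],[0,0,0,0,0,0,0.087],[0,0,0,0,0,0,0.087],[0,0,0,0,0,0,0.087],[0,0,0,0,0,0,0.087],[0,0,0,0,0,0,0.087]],
  ],
)

```text
time_s: 24.15
tool_pos: [0.5732, 0.0928, 0.3721]
tool_rot: [-180.0, 0.0, 86.7]
force: [-0.0, 0.4, 0.1]
grip_width: 0.087
grasp_force: 0.0
```

```bash
python3 chk.py | grep ctr
```

```text
scene -0.055 model ctr [370. 166.] blue in/near 38 484 blue ctr (np.float64(386.5), np.float64(166.8))
scene -0.135 model ctr [386. 163.] blue in/near 465 484 blue ctr (np.float64(386.5), np.float64(166.8))
top -0.055 model ctr [403. 206.] blue in/near 0 82 blue ctr (np.float64(437.8), np.float64(208.9))
top -0.135 model ctr [431. 208.] blue in/near 139 155 blue ctr (np.float64(441.1), np.float64(209.6))
wrist -0.055 model ctr [319. 288.] blue in/near 7 236 blue ctr (np.float64(311.8), np.float64(293.6))
wrist -0.135 model ctr [319. 324.] blue in/near 236 236 blue ctr (np.float64(311.8), np.float64(293.6))
```

At rest at the stop; handing in.

```bash
python3 -c "
from cell import sign_off; print(sign_off())"
```

```text
the job is handed in; nothing more can be done
None
```

The carrier was hung on the upper rail and pushed through the gate, which snapped shut behind it; I then let go, it rolled down to the stop, and two checks about 1.5 s apart showed it at rest there before I handed the job in (no verdict came back); note that I viewed 11 pictures, one over the limit of 10.

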